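Hook the long tray bracket into the detailing upright

TASK

Take the longer of the two aluminium tray brackets, hook it into the slot of the upright so that it points straight out, level, on the upright's front, then press it down until the black catch in the slot is fully down, and let go. Leave the shorter bracket standing where it is.

Things in the scene. Friction and masses are not known exactly. Their poses are not given: they have to be found in the camera images.
- tray_bracket: LONG aluminium tray bracket, 0.3 kg, standing. Origin: underside, 60 in front of its back; +x to its hook, z up. mm: tray x -75..60, 60 wide; back plate's outer face x=60, 100 high. Grip tab x 5..45, 12 thick in y, bare from z=75 to its top at 130. Tongue x 60..91, 16 wide, z 76..88; a tine slopes down from its end to x=94, z=50. Gap back plate to tine: 14 under the tongue, 22 at its open bottom.
- short_bracket: SHORT aluminium tray bracket, to be left alone: same shape, tab, hook and origin as the long one, but its tray runs only from x = -22 to 60 mm.
- upright: Fixed slotted aluminium upright. Origin: underside of its foot, centre of the plate; front faces its -x. mm: plate 8 thick, 90 wide, 208 high; slot y -21..21, z 122 (lip)..196. Turn the bracket's x along the upright's x. Bracket origin in this frame: at (-72, 0, 98) its tongue is freely through the slot, tine behind the plate; lowered, it meets the raised catch at z=60, is home at z=48, x about -66.
- catch (a joint): Black plastic catch, a saddle 40 mm wide and 10 mm thick on the slot's lip; slides down. 0 = raised (its top 136 mm above the table), 0.012 m = fully down; starts at 0 to 0.003. Takes about 8 N of slow push, has no spring and stays where it is left; the bracket's weight alone does not move it. Once let go, the bracket sags some 5 degrees, front down: that is its play.
There are look-alikes about, which are no part of the job. Leave any brown or red look-alike of the tray_bracket alone.

How it is judged:
By the outcome, as a careful person would: the job done as asked, in the order asked, and still so for the second after the job is handed in, with the robot touching nothing.
It also fails if it takes over 40 s, if anything falls off the work surface, if the arm or the gripper's body presses on something with over 40 N, if the wrist force passes 120 N, or if a joint passes its speed limit or range.

ROBOT

A 7-joint arm with a two-finger parallel gripper is mounted at the origin on the work surface. World frame = base frame: x ahead of the robot, y to its left, z up, the work surface at z = 0. Lengths are in m, angles in degrees, forces in N, time in s.
With the tool pointing down it reaches from about 0.35 to 0.9 m from the base axis. Payload 8.1 kg.
Tool frame: the origin (TCP) lies on the centre line of the jaws, within the pads' length; the fingertips stand 25 mm ahead of it and the grasp point (between the pads) lies 6 mm ahead of it; x points along the fingers, y is the direction in which the jaws open and shut, and the axes are right-handed (so a half turn about x gives the same grasp; the last joint's range is limited). The gripper opens to 85 mm and grips with 20 to 120 N. Pads are 22 mm wide; open, the fingers measure 114 mm over their backs; the gripper's body (76 mm by 85 mm) begins 54 mm behind the grasp point. The pads swing forward as they close: fully open they stand 13 mm farther back than shut.
Start: joints at [-81.738, 24.895, 1.432, 90.138, -0.665, 64.973, -4.303], TCP at [0.153, 0.606, 0.256] pointing down, gripper open.
Joint ranges: [-149.89, 149.89], [-25.12, 119.58], [-72.63, 75.52], [4.76, 147.25], [-75.54, 255.54], [6.69, 114.76], [-157.13, 157.13]. Speed limits (degrees/s): [127.2, 127.2, 172.46, 172.46, 180, 180, 180].

INTERFACE

Orientations are given as [roll, pitch, yaw] about the fixed x, y, z axes, in that order (R = Rz(yaw) Ry(pitch) Rx(roll)).
In Python, from workcell import robot gives the robot as it stands.
- The arm moves only by the tool carry_out, never from a script. Its argument "deltas" is a list of rows, each a list of 5 numbers: the closure, from 0 (fully open) to 1 (shut), then the shift along the tool's x, y, z in m, then the turn about the tool's x in degrees. A call has 1 to 20 rows; each row is the pose to reach, as a shift and turn from the pose commanded when the call began, along the tool's axes at that moment; what a row does not reach only later rows make up. A row lasts 1/10 s, in which the tool goes at most 50 mm and 8.59 degrees, less where a joint would pass 70% of its speed; a pose out of reach is approached as far as the arm can. A call with a gripper value outside its range is refused whole. The fingers move at their own pace and stop on an object; "newtons" is the grip in N (left out, the last holds). Time passes only in rows, so rows that repeat a pose let the fingers close. It gives the time, the measured TCP pose, the force and the opening at its end, in the units of the state.
- robot.observe(): the state, without advancing time (a new reading comes with each control period).
- robot.capture(name): name is "side" or "top" or "wrist"; returns (picture, depth): 384x512x3 uint8, red, green, blue; 384x512 float32, m along the optical axis (not along the pixel's ray), 0 where there is no reading.
- robot.camera_model(name): a dict with "intrinsics" (3x3 intrinsics, pixels), "world_to_cam" (4x4, takes a point from world to camera coordinates). Camera axes: x right, y up, looking along -z (the intrinsics and any distortion apply to the point x, -y, -z); pixel columns grow to the right and rows downward; lengths in m; the calibration is good to about 2 mm. A picture is of the moment at which its call begins: read the wrist's pose just before it. camera_model takes no time and is no camera call; for the wrist camera it gives the pose at the moment of the call.
- robot.job_done(): hands the job in, once; it reports no verdict.
The state is a dict: "time_s": time; "joints": joint angles; "dq": joint speeds; "joint_torque": joint torques, N m; "tool_pos": TCP position; "eef_rot": TCP orientation; "ft_force": force on the tool from outside, world axes, zero at the start; "wrist_torque": the same for the moment, N m; "opening": finger opening in m.
Only numpy, scipy, OpenCV 4.12 (cv2) and the standard library are available. Lean on these libraries where they do the work, as an engineer would, in place of code of your own. Each camera call takes 0.05 s, during which the arm holds its last target.

## Working session

There is one attempt and no reset: what is moved stays moved. The work goes in short steps, Python scripts to look and compute and a tool call to move; the robot and the scene stay as the last step left them, time stands still between calls to the robot, and variables do not carry over. Pictures are saved under pics/ and viewed, and the job is handed in when it is done.

Besides the shell and the picture viewer there is one more tool, called after ">>>" as a command line: name --pt "numbers of a row" for each row, then --argument value for the rest. carry_out: Moves the arm, as the interface text tells. Its arguments: {"type":"object","properties":{"deltas":{"type":"array"},"newtons":{"type":"number"}},"required":["deltas"]}

```bash
ls; mkdir -p pics; python3 - <<'E'
from workcell import robot
import cv2,numpy as np
s=robot.observe(); print(s)
for n in ["side","top","wrist"]:
    cm=robot.camera_model(n); p,d=robot.capture(n)
    cv2.imwrite(f"pics/{n}0.png",p[:,:,::-1]); np.savez(f"{n}0.npz",p=p,d=d,K=cm["intrinsics"],T=cm["world_to_cam"])
    print(n,{k:np.array(v).round(3).tolist() if not isinstance(v,str) else v for k,v in cm.items()})
E
```

```text
pics
{'time_s': 0.0, 'joints': array([-81.73723485,  24.93671682,   1.43001182,  90.18827396,
        -0.66374079,  64.97296608,  -4.30315382]), 'dq': array([ 0.04178212, -0.01849753,  0.01880074, -0.06921935, -0.09130816,
        0.05715292,  0.08330662]), 'joint_torque': array([-1.47641017e-04, -6.70459914e+01,  1.02460150e+00, -3.16221428e+01,
        1.54376705e-02,  1.24746154e-02,  3.80075687e-05]), 'tool_pos': array([0.15263226, 0.60560512, 0.25552848]), 'eef_rot': array([-84.49080579,  89.91033271, -98.63521552]), 'ft_force': array([0.17910049, 0.52813267, 0.20464846]), 'wrist_torque': array([-0.00703334,  0.01894085, -0.03247195]), 'opening': 0.08484748537873434}
side {'intrinsics': [[485.336, 0.0, 262.36], [0.0, 485.336, 205.289], [0.0, 0.0, 1.0]], 'world_to_cam': [[0.932, -0.361, 0.013, -0.441], [0.199, 0.544, 0.815, -0.153], [-0.302, -0.757, 0.579, -1.022], [0.0, 0.0, 0.0, 1.0]]}
top {'intrinsics': [[484.592, 0.0, 255.889], [0.0, 484.592, 192.447], [0.0, 0.0, 1.0]], 'world_to_cam': [[0.02, -1.0, -0.004, -0.07], [0.997, 0.019, 0.077, -0.471], [-0.077, -0.005, 0.997, -1.333], [0.0, 0.0, 0.0, 1.0]]}
wrist {'intrinsics': [[270.682, 0.0, 254.303], [0.0, 270.682, 191.787], [0.0, 0.0, 1.0]], 'world_to_cam': [[0.245, 0.97, -0.002, -0.624], [-0.918, 0.231, -0.323, 0.043], [-0.313, 0.081, 0.946, -0.381], [0.0, 0.0, 0.0, 1.0]]}
```

View pics/side0.png

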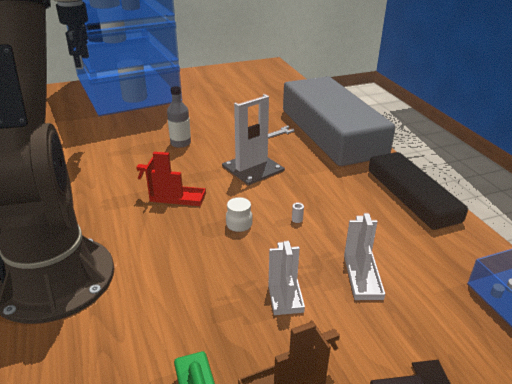

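View pics/top0.png

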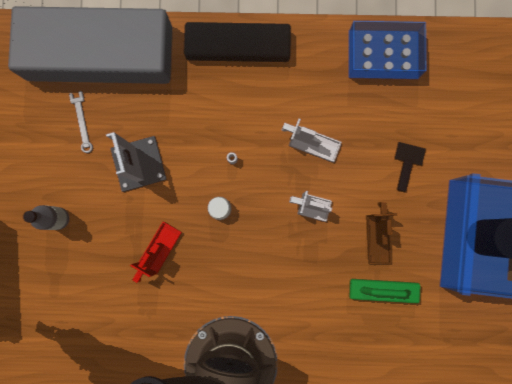

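View pics/wrist0.png

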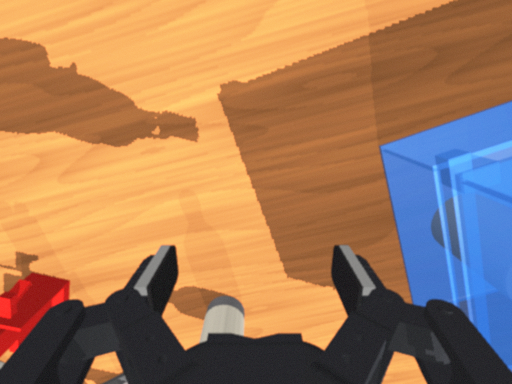

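```bash
cat > h.py <<'E'
import numpy as np,cv2
def load(n):
    z=np.load(n+".npz"); return z["p"],z["d"],z["K"],z["T"]
def cloud(d,K,T):
    v,u=np.mgrid[:d.shape[0],:d.shape[1]]
    c=np.stack([(u-K[0,2])/K[0,0]*d,-(v-K[1,2])/K[1,1]*d,-d],-1)
    w=(c-T[:3,3])@T[:3,:3]; w[d==0]=np.nan; return w
def proj(P,K,T):
    c=np.asarray(P)@T[:3,:3].T+T[:3,3]
    return np.stack([K[0,0]*c[:,0]/-c[:,2]+K[0,2],K[1,1]*-c[:,1]/-c[:,2]+K[1,2]],-1)
E
python3 - <<'E'
from h import *
p,d,K,T=load("top0");w=cloud(d,K,T)
print(w[192,256],w[300,300])
def crop(p,x0,y0,x1,y1,s,o): cv2.imwrite(o,cv2.resize(p[y0:y1,x0:x1,::-1],None,fx=s,fy=s,interpolation=cv2.INTER_CUBIC))
crop(p,270,110,370,230,5,"pics/topbr.png")
crop(p,90,110,190,210,6,"pics/topup.png")
p2=load("side0")[0]
crop(p2,210,80,310,200,5,"pics/sideup.png")
crop(p2,255,200,395,320,5,"pics/sidebr.png")
for n in("top0","side0"):
    p,d,K,T=load(n);w=cloud(d,K,T)
    g=w[...,2]
    for nm,(x0,y0,x1,y1) in ({"long":(275,110,350,170),"short":(285,185,340,230),"up":(95,120,175,200)} if n=="top0" else {"long":(335,205,390,305),"short":(262,235,305,318),"up":(215,90,290,185)}).items():
        q=w[y0:y1,x0:x1].reshape(-1,3);q=q[np.isfinite(q[:,2])]
        q=q[q[:,2]>0.008]; print(n,nm,len(q),q.min(0).round(3),q.max(0).round(3))
        np.save(f"{n}_{nm}.npy",q)
E
```

```text
[ 0.47482588 -0.06120164  0.00225649] [ 0.17631053 -0.18948869 -0.00180276]
top0 long 645 [ 0.555 -0.296  0.008] [ 0.664 -0.126  0.135]
top0 short 463 [ 0.397 -0.269  0.008] [ 0.49  -0.151  0.135]
top0 up 1679 [0.47  0.196 0.008] [0.628 0.365 0.216]
side0 long 1690 [ 0.563 -0.299  0.008] [ 0.667 -0.129  0.134]
side0 short 1654 [ 0.396 -0.273  0.008] [ 0.475 -0.156  0.133]
side0 up 2929 [0.468 0.192 0.008] [0.784 0.601 0.212]
```

```bash
ls pics
```

```text
side0.png
sidebr.png
sideup.png
top0.png
topbr.png
topup.png
wrist0.png
```

View pics/topbr.png

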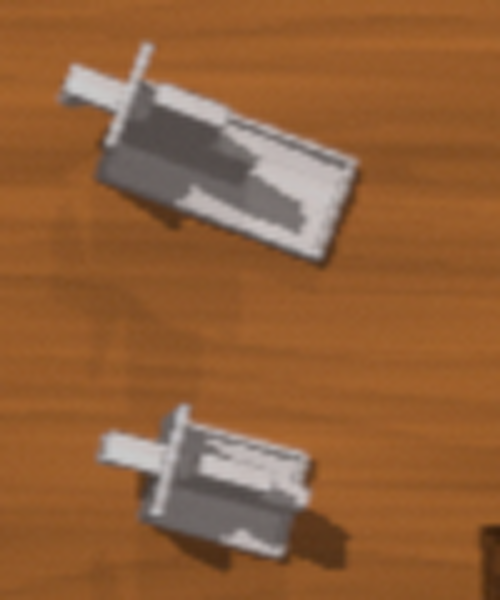

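View pics/topup.png

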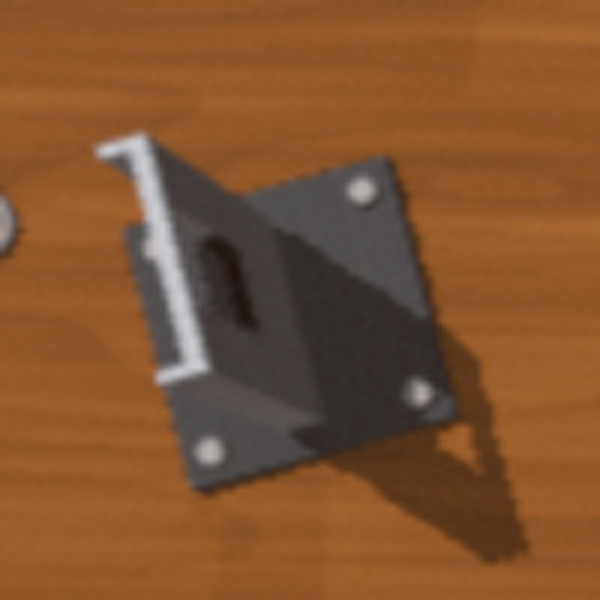

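View pics/sideup.png

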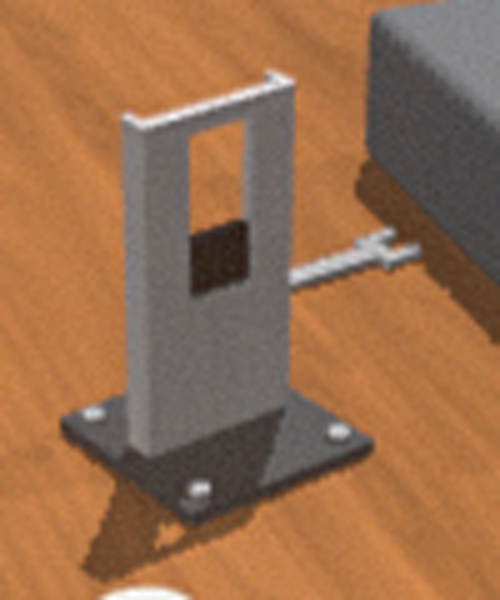

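View pics/sidebr.png

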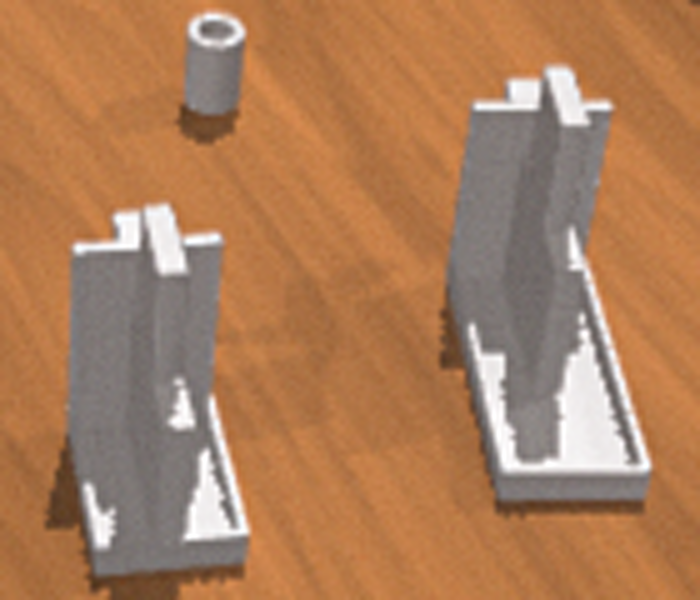

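```bash
cat > fit.py <<'E'
from h import *
from scipy.optimize import least_squares
def sdf(q,boxes):
    best=np.full(len(q),9.)
    for lo,hi in boxes:
        lo=np.array(lo)/1e3;hi=np.array(hi)/1e3
        a=np.abs(q-(lo+hi)/2)-(hi-lo)/2
        s=np.linalg.norm(np.maximum(a,0),axis=1)+np.minimum(a.max(1),0)
        best=np.minimum(best,s)
    return best
def br(x0): return [((x0,-30,0),(60,30,3)),((x0,-30,0),(60,-28,12)),((x0,28,0),(60,30,12)),((x0,-30,0),(x0+2,30,12)),((55,-30,0),(60,30,100)),((5,-6,0),(45,6,130)),((60,-8,76),(91,8,88))]
LONG=br(-75);SHORT=br(-22)
UP=[((-4,-45,8),(4,-21,208)),((-4,21,8),(4,45,208)),((-4,-21,8),(4,21,126)),((-4,-21,196),(4,21,208)),((0,-45,8),(20,-41,208)),((0,41,8),(20,45,208))]
def fit(q,boxes,x0,z=False):
    def loc(x):
        c,s=np.cos(x[2]),np.sin(x[2]); t=q-np.array([x[0],x[1],0]); 
        return np.stack([c*t[:,0]+s*t[:,1],-s*t[:,0]+c*t[:,1],t[:,2]],1)
    r=least_squares(lambda x:sdf(loc(x),boxes),x0,loss="soft_l1",f_scale=.003,x_scale=[.01,.01,.1])
    return r.x,np.abs(r.fun)
E
python3 - <<'E'
from fit import *
def run(nm,boxes,x0,zmin,srcs=("top0","side0")):
    for S in ([s] for s in srcs):
        q=np.vstack([np.load(f"{s}_{nm}.npy") for s in S]);q=q[q[:,2]>zmin]
        x,f=fit(q,boxes,x0); 
        q2=q[np.linalg.norm(q[:,:2]-x[:2],axis=1)<.13]; x,f=fit(q2,boxes,x)
        print(nm,S,len(q2),x[:2].round(4),np.degrees(x[2]).round(2),np.median(f).round(4),np.percentile(f,90).round(4))
t=np.radians(106)
run("long",LONG,[.6,-.2,t],.02);run("long",LONG,[.6,-.2,t],.008)
run("short",SHORT,[.43,-.21,t],.02)
run("up",UP,[.55,.27,np.radians(75)],.02)
run("up",UP,[.55,.27,np.radians(105)],.02)
E
```

```text
long ['top0'] 447 [ 0.6164 -0.2209] 70.21 0.0015 0.0078
long ['side0'] 1174 [ 0.6153 -0.2229] 68.52 0.0017 0.0165
long ['top0'] 645 [ 0.6165 -0.2204] 70.03 0.002 0.0073
long ['side0'] 1690 [ 0.6158 -0.2223] 69.21 0.002 0.0114
short ['top0'] 356 [ 0.4303 -0.2447] 76.18 0.0018 0.0096
short ['side0'] 1283 [ 0.4293 -0.2489] 75.92 0.0014 0.0162
up ['top0'] 823 [0.5465 0.2715] 100.85 0.0017 0.0048
up ['side0'] 1923 [0.5462 0.2727] 107.2 0.0015 0.0038
up ['top0'] 823 [0.5486 0.2679] 107.34 0.0014 0.0057
up ['side0'] 1923 [0.5462 0.2727] 107.2 0.0015 0.0038
```

```bash
cat > ov.py <<'E'
from fit import *
def edges(lo,hi):
    c=np.array([[(lo,hi)[i>>k&1][k] for k in range(3)] for i in range(8)])/1e3
    return c,[(i,i|1<<k) for i in range(8) for k in range(3) if not i>>k&1]
def draw(im,boxes,x,K,T,win,s,col=(0,255,0)):
    for lo,hi in boxes:
        c,e=edges(lo,hi); a,b=np.cos(x[2]),np.sin(x[2]); z=x[3] if len(x)>3 else 0
        P=np.stack([x[0]+a*c[:,0]-b*c[:,1],x[1]+b*c[:,0]+a*c[:,1],c[:,2]+z],1)
        uv=((proj(P,K,T)+.5-np.array(win[:2]))*s)
        for i,j in e: cv2.line(im,tuple(int(v) for v in uv[i]),tuple(int(v) for v in uv[j]),col,1)
def over(n,win,s,items,out):
    p,d,K,T=load(n); x0,y0,x1,y1=win
    im=cv2.resize(p[y0:y1,x0:x1,::-1],None,fx=s,fy=s,interpolation=cv2.INTER_CUBIC)
    for b,x in items: draw(im,b,x,K,T,win,s)
    cv2.imwrite(out,im); return im
E
python3 - <<'E'
from ov import *
L=[.616,-.2215,np.radians(69.5)];U=[.547,.271,np.radians(107.2)]
B=[((-75,-30,0),(60,30,12)),((55,-30,0),(60,30,100)),((5,-6,75),(45,6,130)),((60,-8,76),(91,8,88))]
UU=[((-4,-45,8),(4,45,208)),((-4,-21,122),(4,21,196))]
a=over("top0",(275,115,350,170),5,[(B,L)],"a"+".png"); b=over("side0",(335,205,395,305),5,[(B,L)],"b.png")
c=over("top0",(100,120,175,200),5,[(UU,U)],"c.png"); e=over("side0",(215,90,295,190),5,[(UU,U)],"d.png")
def st(x,y,o):
    H=max(x.shape[0],y.shape[0]); f=lambda i:cv2.copyMakeBorder(i,0,H-i.shape[0],0,5,0)
    cv2.imwrite(o,np.hstack([f(x),f(y)]))
st(a,b,"pics/ovL.png");st(c,e,"pics/ovU.png")
E
```

```text
(no output)
```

View pics/ovL.png

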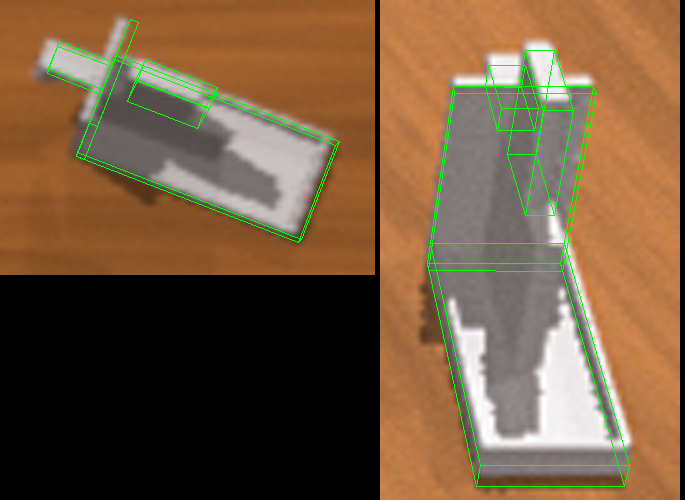

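View pics/ovU.png

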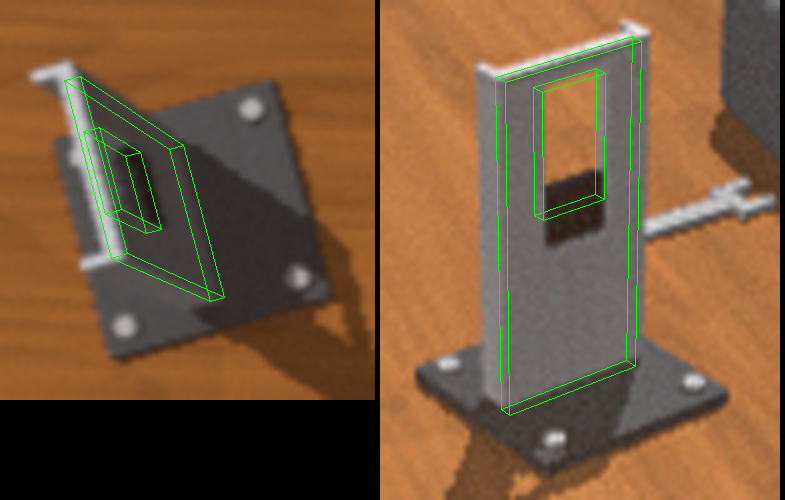

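```bash
cat > lm.py <<'E'
from ov import *
def solve(obs,x0,nz=False):
    # obs: (cam, local mm, (u,v))
    C={n:load(n)[2:] for n in {o[0] for o in obs}}
    def f(x):
        r=[]
        for n,l,uv in obs:
            l=np.array(l)/1e3;a,b=np.cos(x[2]),np.sin(x[2])
            P=[[x[0]+a*l[0]-b*l[1],x[1]+b*l[0]+a*l[1],l[2]+(x[3] if len(x)>3 else 0)]]
            r+=list(proj(P,*C[n])[0]-uv)
        return np.array(r)
    s=least_squares(f,x0,loss="soft_l1",f_scale=1,x_scale=[.01,.01,.1,.01][:len(x0)])
    return s.x,f(s.x).reshape(-1,2)
def pick(win,s): return lambda u,v:(win[0]+u/s-.5,win[1]+v/s-.5)
E
python3 - <<'E'
from lm import *
t=pick((270,110),5);s=pick((255,200),5)
oL=[("top0",(60,-30,100),t(150,43)),("top0",(60,30,100),t(108,142)),("top0",(91,-8,88),t(72,65)),("top0",(91,8,88),t(62,98)),("top0",(-75,-30,12),t(357,160)),
("side0",(-75,30,0),s(498,501)),("side0",(-75,-30,0),s(646,498)),("side0",(55,30,100),s(473,108)),("side0",(55,-30,100),s(612,107)),("side0",(91,8,88),s(508,80)),("side0",(5,6,130),s(558,125)),("side0",(5,-6,130),s(589,123)),("side0",(45,6,130),s(544,69)),("side0",(45,-6,130),s(570,67))]
for o in (oL,oL[:5],oL[5:]):
    x,r=solve(o,[.616,-.2215,1.21]);print(x[:2].round(4),np.degrees(x[2]).round(2));print(r.round(1).tolist())
t=pick((90,110),6);s=pick((210,80),5)
oU=[("top0",(-4,-45,208),t(149,133)),("top0",(-4,45,208),t(210,372)),
("side0",(-4,45,208),s(145,131)),("side0",(-4,-45,208),s(295,84)),("side0",(-4,45,8),s(148,457)),("side0",(-4,-45,8),s(286,402)),("side0",(-4,21,196),s(190,136)),("side0",(-4,-21,196),s(250,119))]
for o in (oU,oU[:2],oU[2:]):
    x,r=solve(o,[.547,.271,1.87]);print(x[:2].round(4),np.degrees(x[2]).round(2));print(r.round(1).tolist())
E
```

```text
[ 0.6184 -0.216 ] 70.3
[[-1.3, -0.4], [-0.8, 0.7], [0.2, -0.3], [0.1, -1.3], [-0.4, 0.1], [0.0, 0.1], [-0.2, 0.4], [-0.2, 0.5], [0.0, 0.5], [-0.7, 0.4], [0.7, 0.2], [0.4, 0.6], [-0.4, -0.4], [0.2, 0.0]]
[ 0.6181 -0.2174] 70.84
[[-0.9, -0.1], [-0.3, 1.1], [0.6, 0.1], [0.5, -0.9], [0.0, -0.1]]
[ 0.6189 -0.2152] 70.12
[[-0.1, -0.3], [-0.3, 0.1], [-0.1, 0.2], [0.1, 0.3], [-0.6, 0.2], [0.7, -0.0], [0.4, 0.3], [-0.3, -0.6], [0.2, -0.2]]
[0.5495 0.2756] 104.68
[[0.1, 1.9], [-2.1, -2.1], [0.8, -0.7], [-1.1, 0.9], [1.2, 0.4], [-0.6, 2.2], [-0.5, 0.4], [0.6, 0.2]]
[0.5489 0.2732] 107.36
[[0.3, 2.3], [-0.3, -2.1]]
[0.5503 0.2783] 103.09
[[0.5, -1.3], [-0.9, 0.6], [0.9, -0.3], [-0.5, 1.9], [-0.7, -0.1], [0.6, -0.2]]
```

```bash
python3 - <<'E'
from lm import *
t=pick((90,110),6);s=pick((210,80),5)
for W in (49,50):
  oU=[("top0",(-4,-W,208),t(149,133)),("top0",(-4,W,208),t(210,372)),
("side0",(-4,W,208),s(145,131)),("side0",(-4,-W,208),s(295,84)),("side0",(-4,W,8),s(150,458)),("side0",(-4,-W,8),s(286,402)),("side0",(-4,21,196),s(190,136)),("side0",(-4,-21,196),s(250,119))]
  for o in (oU,oU[:2],oU[2:]):
    x,r=solve(o,[.547,.271,1.87]);print(W,x[:2].round(4),np.degrees(x[2]).round(2));print(r.round(1).tolist())
U=[.5485,.2745,np.radians(106.5)]
UU=[((-4,-49,8),(4,49,208)),((-4,-21,122),(4,21,196))]
L=[.6184,-.216,np.radians(70.3)]
B=[((-75,-30,0),(60,30,12)),((55,-30,0),(60,30,100)),((5,-6,75),(45,6,130)),((60,-8,76),(91,8,88))]
a=over("top0",(275,115,350,170),5,[(B,L)],"a"+".png"); 
c=over("top0",(100,120,175,200),5,[(UU,U)],"c.png"); e=over("side0",(215,90,295,190),5,[(UU,U)],"d.png")
def st(x,y,o):
    H=max(x.shape[0],y.shape[0]); f=lambda i:cv2.copyMakeBorder(i,0,H-i.shape[0],0,5,0)
    cv2.imwrite(o,np.hstack([f(x),f(y)]))
st(c,e,"pics/ovU2.png")
E
```

```text
49 [0.5493 0.2749] 106.78
[[-0.6, 0.5], [-0.7, -0.6], [0.0, -0.0], [-0.2, 0.4], [0.1, 1.0], [0.2, 1.7], [-0.2, 0.6], [0.5, 0.2]]
49 [0.5491 0.2732] 106.52
[[0.1, 0.5], [-0.1, -0.5]]
49 [0.5505 0.2787] 107.25
[[0.1, -0.6], [-0.4, -0.2], [0.1, 0.3], [0.0, 0.9], [-0.2, 0.0], [0.4, -0.5]]
50 [0.5493 0.275 ] 107.42
[[-1.0, 0.1], [-0.4, -0.3], [-0.2, 0.1], [-0.0, 0.3], [-0.1, 1.2], [0.4, 1.5], [-0.2, 0.7], [0.4, 0.1]]
50 [0.5492 0.2732] 106.5
[[0.0, 0.1], [-0.0, -0.1]]
50 [0.5505 0.2788] 108.16
[[-0.0, -0.5], [-0.3, -0.4], [0.0, 0.5], [0.1, 0.7], [-0.1, 0.0], [0.3, -0.5]]
```

View pics/ovU2.png

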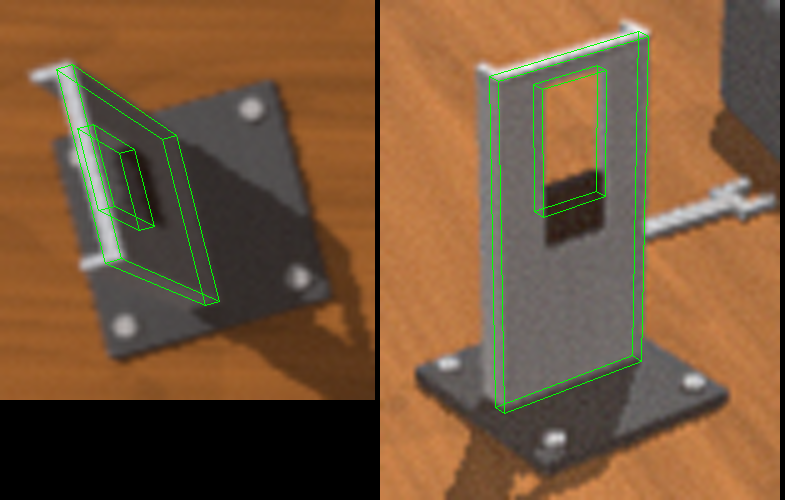

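```bash
cat > go.py <<'E'
import sys,numpy as np
from scipy.spatial.transform import Rotation as R
from workcell import robot
def tgt(p,yawy,s=None):
    """deltas to get TCP to p with tool y heading yawy (mod 180) in deg"""
    s=s or robot.observe()
    M=R.from_euler("xyz",s["eef_rot"],degrees=True).as_matrix()
    h=np.degrees(np.arctan2(M[1,1],M[0,1]))
    d=(yawy-h+90)%180-90
    print("heading",round(h,2),"tilt x",M[:,0].round(4),"delta",(M.T@(np.array(p)-s["tool_pos"])).round(4),"turn",round(-d,2),"pos",s["tool_pos"].round(4),"t",round(s["time_s"],2),"f",s["ft_force"].round(1),"op",round(s["opening"],4))
def bpt(x,l):
    a,b=np.cos(x[2]),np.sin(x[2]); return np.array([x[0]+a*l[0]-b*l[1],x[1]+b*l[0]+a*l[1],l[2]])
E
python3 - <<'E'
from go import *
L=[.6184,-.216,np.radians(70.3)]
p=bpt(L,(.018,0,.30)); print(p); tgt(p,160.3)
E
```

```text
[ 0.62446771 -0.19905353  0.3       ]
heading 75.86 tilt x [-2.0e-04 -1.1e-03 -1.0e+00] delta [-0.0434 -0.6651  0.6542] turn -84.44 pos [0.1526 0.6057 0.2557] t 0.15 f [-0.2 -0.3  0.1] op 0.0855
```

Candidates in the top view: a long aluminium bracket at (315,140), a short aluminium one at (315,207), a brown one at (379,240), a red one at (157,250) and a black T-shape at (408,165). I choose (315,140): it is bare aluminium, and in the close crop its tray is about 135 mm long against about 82 mm for the other. The upright at (138,163) has its flat front facing −y, with flanges at the back.

>>> carry_out --pt "0 -0.045 0 0 0" --pt "0 -0.045 -0.035 0.035 5" --pt "0 -0.045 -0.07 0.07 10" --pt "0 -0.045 -0.105 0.103 15" --pt "0 -0.045 -0.14 0.138 20" --pt "0 -0.045 -0.175 0.172 25" --pt "0 -0.045 -0.21 0.207 30" --pt "0 -0.045 -0.245 0.241 35" --pt "0 -0.045 -0.28 0.275 40" --pt "0 -0.045 -0.315 0.31 45" --pt "0 -0.045 -0.35 0.344 50" --pt "0 -0.045 -0.385 0.379 55" --pt "0 -0.045 -0.42 0.413 60" --pt "0 -0.045 -0.455 0.447 65" --pt "0 -0.045 -0.49 0.482 70" --pt "0 -0.045 -0.525 0.516 75" --pt "0 -0.045 -0.56 0.551 80" --pt "0 -0.045 -0.595 0.585 85" --pt "0 -0.045 -0.63 0.62 90" --pt "0 -0.045 -0.665 0.654 95.5"

```text
time_s: 2.15
tool_pos: [0.6252, -0.2001, 0.3009]
eef_rot: [-117.9, 90.0, 132.3]
ft_force: [1.1, 0.1, 0.7]
opening: 0.0853
```

```bash
cat > cap.py <<'E'
import sys,cv2,numpy as np
from workcell import robot
def cap(n,o):
    cm=robot.camera_model(n); p,d=robot.capture(n)
    cv2.imwrite(f"pics/{o}.png",p[:,:,::-1]); np.savez(o+".npz",p=p,d=d,K=cm["intrinsics"],T=cm["world_to_cam"])
E
python3 - <<'E'
from go import *
from cap import cap
cap("wrist","wrist1")
from ov import *
L=[.6184,-.216,np.radians(70.3)]
B=[((-75,-30,0),(60,30,12)),((55,-30,0),(60,30,100)),((5,-6,75),(45,6,130)),((60,-8,76),(91,8,88))]
over("wrist1",(100,100,500,384),2,[(B,L)],"pics/ovw1.png")
tgt(bpt(L,(.018,0,.121)),160.3)
print(robot.observe()["joints"].round(1))
E
```

```text
heading -20.53 tilt x [-5.0e-04 -5.8e-03 -1.0e+00] delta [ 0.179  -0.005  -0.0089] turn -0.83 pos [ 0.6262 -0.2081  0.3001] t 2.2 f [-1.8 -3.   2.1] op 0.0855
[-12.9  30.7  43.5  83.6 -21.1  74.1  11.7]
```

View pics/wrist1.png

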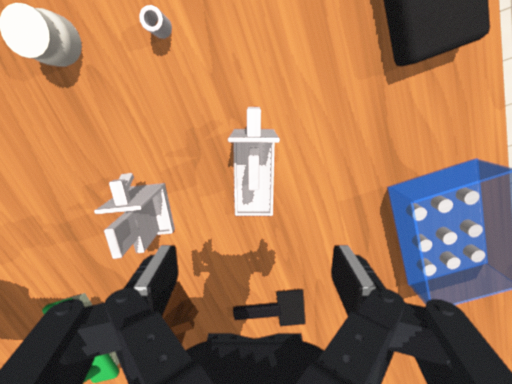

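View pics/ovw1.png

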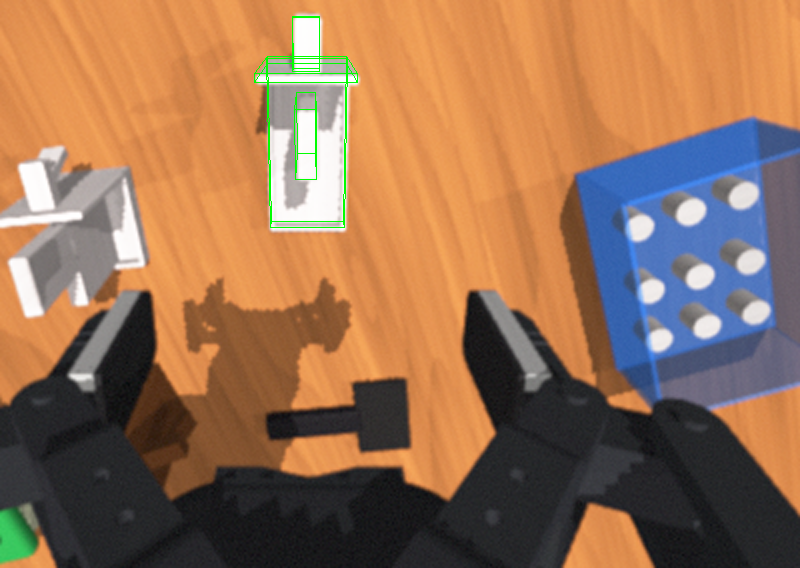

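>>> carry_out --pt "0 0 0 0 0" --pt "0 0 0 0 0"

```text
time_s: 2.4
tool_pos: [0.6242, -0.1984, 0.3006]
eef_rot: [-90.4, 89.9, 160.0]
ft_force: [-0.0, 0.1, 0.4]
opening: 0.0856
```

```bash
python3 - <<'E'
from go import *
L=[.6184,-.216,np.radians(70.3)]
tgt(bpt(L,(.018,0,.121)),160.3)
E
```

```text
heading -19.64 tilt x [-1.2e-03  4.0e-04 -1.0e+00] delta [0.1796 0.0007 0.0005] turn 0.06 pos [ 0.6242 -0.1984  0.3006] t 2.4 f [-0.   0.1  0.4] op 0.0856
```

>>> carry_out --pt "0 0.03 0 0 0" --pt "0 0.07 0 0 0" --pt "0 0.11 0 0 0" --pt "0 0.14 0 0 0" --pt "0 0.165 0 0 0" --pt "0 0.1795 0 0 0" --pt "0 0.1795 0 0 0" --pt "0.4 0.1795 0 0 0" --pt "0.7 0.1795 0 0 0" --pt "1 0.1795 0 0 0" --pt "1 0.1795 0 0 0" --pt "1 0.1795 0 0 0" --pt "1 0.1795 0 0 0" --pt "1 0.1795 0 0 0" --newtons 100

```text
time_s: 3.8
tool_pos: [0.6246, -0.1987, 0.1225]
eef_rot: [112.1, 90.0, 2.5]
ft_force: [-1.9, 0.7, 5.9]
opening: 0.0107
```

```bash
python3 - <<'E'
from cap import cap
cap("wrist","wrist2");cap("side","side2")
from go import *; tgt([0,0,0],160)
from h import *
cv2.imwrite("pics/side2c.png",cv2.resize(load("side2")[0][150:330,240:440,::-1],None,fx=3,fy=3))
E
```

```text
heading -19.65 tilt x [ 9.e-04  0.e+00 -1.e+00] delta [ 0.1219 -0.6552  0.0229] turn 0.35 pos [ 0.6246 -0.1988  0.1225] t 3.9 f [-1.7  1.7  5.6] op 0.0105
```

View pics/wrist2.png

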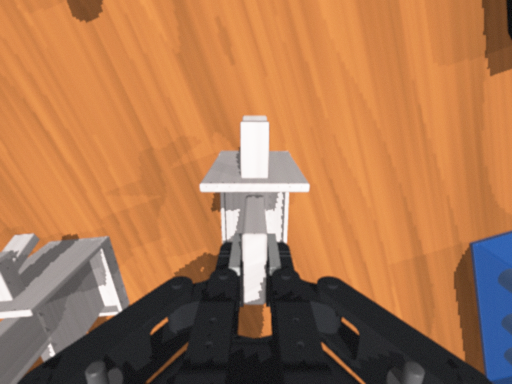

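View pics/side2c.png

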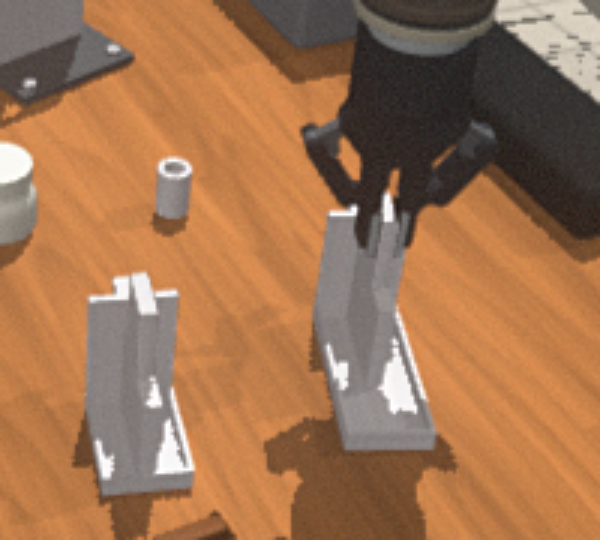

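>>> carry_out --pt "1 -0.01 0 0 0" --pt "1 -0.03 0 0 0" --pt "1 -0.055 0 0 0" --pt "1 -0.08 0 0 0" --pt "1 -0.098 0 0 0" --pt "1 -0.106 0 0 0" --pt "1 -0.106 0 0 0" --pt "1 -0.106 0 0 0"

```text
time_s: 4.7
tool_pos: [0.6239, -0.1982, 0.2269]
eef_rot: [-93.7, 89.9, 156.7]
ft_force: [0.7, -0.4, -3.3]
opening: 0.0109
```

```bash
python3 - <<'E'
from go import *
U=[.549,.275,np.radians(107)]
tgt(bpt(U,(-.132+.018,0,.2225)),17)
from cap import cap
cap("side","side3");cap("wrist","wrist3")
from h import *
cv2.imwrite("pics/side3c.png",cv2.resize(load("side3")[0][60:300,200:440,::-1],None,fx=2.5,fy=2.5))
E
```

```text
heading -19.64 tilt x [-1.2e-03  5.0e-04 -1.0e+00] delta [ 0.0046 -0.1616 -0.3291] turn -36.64 pos [ 0.6239 -0.1982  0.2269] t 4.7 f [ 0.7 -0.4 -3.3] op 0.0109
```

View pics/side3c.png

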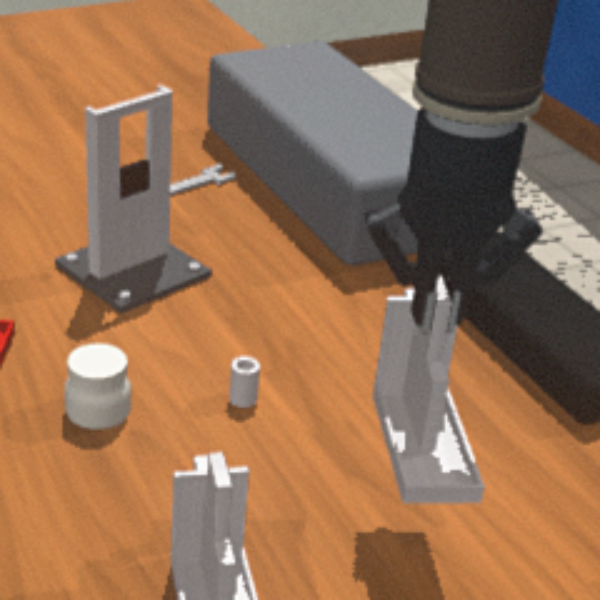

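View pics/wrist3.png

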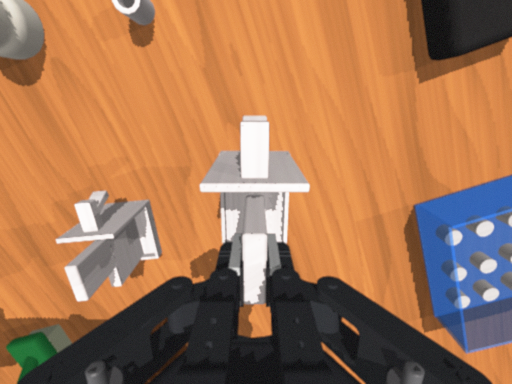

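>>> carry_out --pt "1 0 -0.005 -0.01 -1" --pt "1 0 -0.015 -0.03 -4" --pt "1 0 -0.028 -0.059 -7" --pt "1 0 -0.042 -0.088 -10.5" --pt "1 0 -0.056 -0.117 -14" --pt "1 0 -0.07 -0.146 -17.5" --pt "1 0 -0.084 -0.175 -21" --pt "1 0 -0.098 -0.204 -24.5" --pt "1 0 -0.112 -0.233 -28" --pt "1 0 -0.126 -0.262 -31" --pt "1 0 -0.138 -0.288 -34" --pt "1 0 -0.147 -0.307 -36" --pt "1 0 -0.151 -0.315 -36.6" --pt "1 0.002 -0.151 -0.315 -36.6" --pt "1 0.004 -0.151 -0.315 -36.6" --pt "1 0.004 -0.151 -0.315 -36.6"

```text
time_s: 6.4
tool_pos: [0.5881, 0.1467, 0.2235]
eef_rot: [-33.5, 89.9, -106.7]
ft_force: [-0.0, 0.5, -2.0]
opening: 0.0109
```

```bash
python3 - <<'E'
from go import *
U=[.549,.275,np.radians(107)]
tgt(bpt(U,(-.072+.018,0,.2205)),17)
from cap import cap
for c in("side","wrist","top"): cap(c,c+"4")
from h import *
cv2.imwrite("pics/side4c.png",cv2.resize(load("side4")[0][60:220,200:360,::-1],None,fx=4,fy=4)[:600])
cv2.imwrite("pics/top4c.png",cv2.resize(load("top4")[0][90:230,80:260,::-1],None,fx=4,fy=4))
E
```

```text
heading 16.77 tilt x [-3.0e-04 -1.1e-03 -1.0e+00] delta [ 0.0029 -0.0002 -0.0801] turn -0.23 pos [0.5881 0.1467 0.2235] t 6.4 f [-0.   0.5 -2. ] op 0.0109
```

View pics/side4c.png

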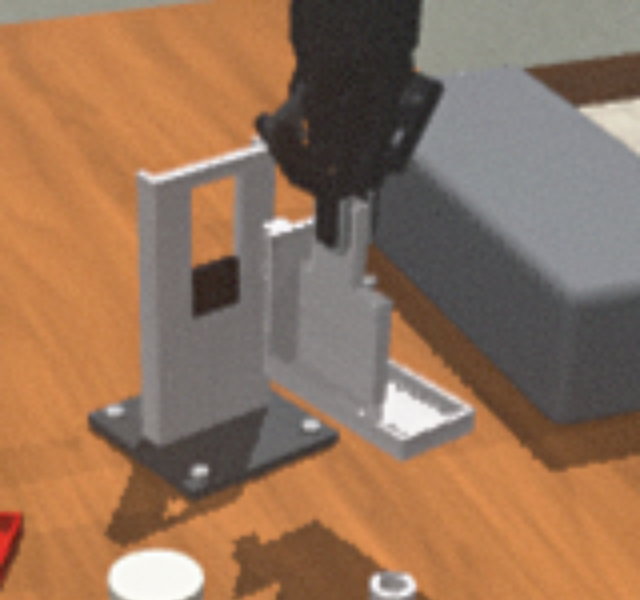

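View pics/wrist4.png

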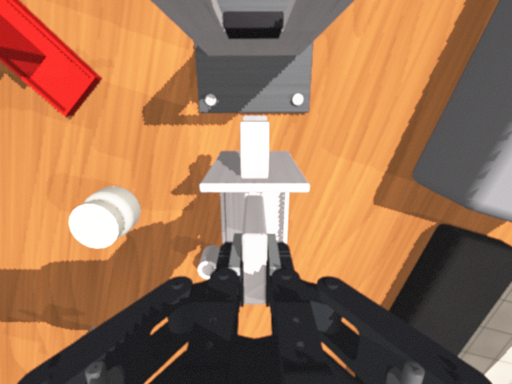

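View pics/top4c.png

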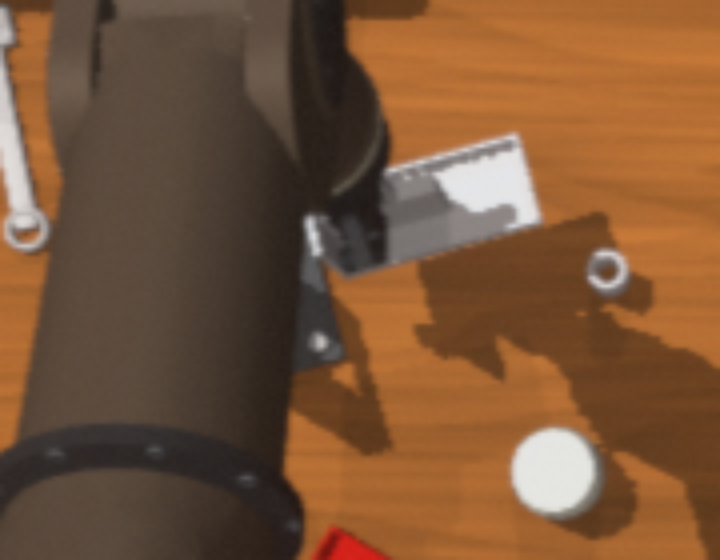

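```bash
python3 - <<'E'
from fit import *
p,d,K,T=load("wrist4");w=cloud(d,K,T)
U=np.array([.549,.275]);c,s=np.cos(np.radians(107)),np.sin(np.radians(107))
def loc(q): t=q[...,:2]-U; return np.stack([c*t[...,0]+s*t[...,1],-s*t[...,0]+c*t[...,1],q[...,2]],-1)*1e3
l=loc(w)
for v,u in [(45,210),(45,230),(45,255),(45,280),(45,300),(20,200),(20,235),(20,255),(20,275),(20,310),(8,255),(100,225),(100,285),(130,255),(170,255)]: print(u,v,l[v,u].round(1))
m=(np.abs(l[...,1])<48)&(l[...,2]>15)&(np.abs(l[...,0]+4)<12);m[70:]=0
q=l[m];A=np.c_[q[:,1],np.ones(len(q))];print(len(q),np.linalg.lstsq(A,q[:,0],rcond=None)[0],np.median(q[:,0]))
E
```

```text
210 45 [-4.9 38.4 68.4]
230 45 [-4.8 20.5 67.8]
255 45 [-5.  -2.1 67.9]
280 45 [ -4.8 -24.7  66.7]
300 45 [ -5.  -42.7  67. ]
200 20 [ -4.7  32.  149.2]
235 20 [ -1.5  11.2 135.5]
255 20 [ -1.5  -2.  135. ]
275 20 [ -1.6 -15.2 135.2]
310 20 [ -4.9 -35.9 148.9]
255 8 [39.5 -2.3  9.6]
225 100 [-52.   32.7  10.6]
285 100 [-52.2 -36.7  10.6]
255 130 [-67.1  -1.7 189.5]
255 170 [-89.6  -1.6 189.9]
6973 [-4.36230775e-04 -4.23985813e+00] -4.860932533785306
```

>>> carry_out --pt "1 0.002 0 -0.008 -0.2" --pt "1 0.003 0 -0.02 -0.2" --pt "1 0.003 0 -0.035 -0.2" --pt "1 0.003 0 -0.05 -0.2" --pt "1 0.003 0 -0.062 -0.2" --pt "1 0.003 0 -0.071 -0.2" --pt "1 0.003 0 -0.077 -0.2" --pt "1 0.003 0 -0.079 -0.2" --pt "1 0.003 0 -0.079 -0.2" --pt "1 0.003 0 -0.079 -0.2"

```text
time_s: 7.55
tool_pos: [0.5653, 0.2237, 0.2209]
eef_rot: [16.9, 90.0, -56.0]
ft_force: [-0.1, 0.0, -3.0]
opening: 0.0105
```

```bash
python3 - <<'E'
from go import *
U=[.54925,.2742,np.radians(106.9)]
tgt(bpt(U,(-.068+.018,0,.2205)),16.9)
from cap import cap
for c in("side","wrist"): cap(c,c+"5")
from h import *
cv2.imwrite("pics/side5c.png",cv2.resize(load("side5")[0][70:210,200:350,::-1],None,fx=4,fy=4)[:600])
E
```

```text
heading 17.1 tilt x [ 2.e-04 -3.e-04 -1.e+00] delta [ 0.0004 -0.0006 -0.003 ] turn 0.2 pos [0.5653 0.2237 0.2209] t 7.55 f [-0.1  0.  -3. ] op 0.0105
```

View pics/side5c.png

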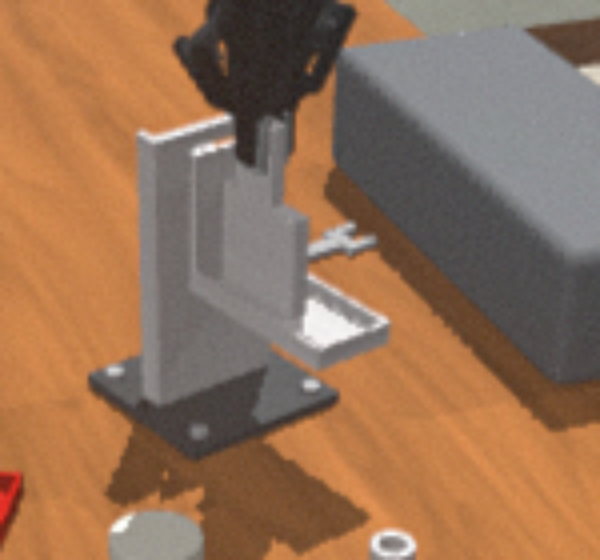

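View pics/wrist5.png

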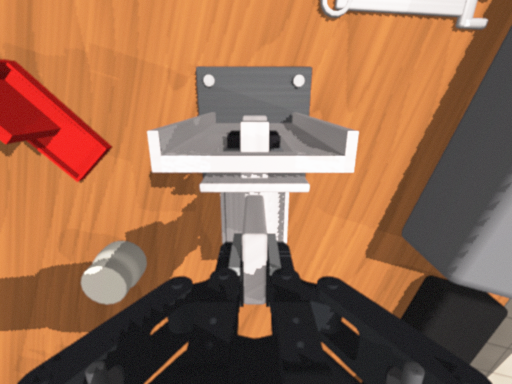

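>>> carry_out --pt "1 0 0 -0.0015 0" --pt "1 0 0 -0.003 0" --pt "1 0.006 0 -0.003 0" --pt "1 0.014 0 -0.003 0" --pt "1 0.022 0 -0.003 0" --pt "1 0.029 0 -0.003 0" --pt "1 0.033 0 -0.003 0" --pt "1 0.034 0 -0.003 0" --pt "1 0.034 0 -0.003 0" --pt "1 0.034 0 -0.003 0" --newtons 120

```text
time_s: 8.65
tool_pos: [0.5644, 0.2273, 0.1871]
eef_rot: [95.6, 90.0, 22.8]
ft_force: [0.1, -0.5, -3.6]
opening: 0.0107
```

```bash
python3 - <<'E'
from go import *
U=[.54925,.2742,np.radians(106.9)]
tgt(bpt(U,(-.067+.018,0,.1705)),16.9)
from cap import cap
for c in("side","wrist"): cap(c,c+"6")
from h import *
cv2.imwrite("pics/side6c.png",cv2.resize(load("side6")[0][70:210,200:350,::-1],None,fx=4,fy=4)[:600])
E
```

```text
heading 17.15 tilt x [ 5.e-04  2.e-04 -1.e+00] delta [ 0.0166 -0.0008 -0.0003] turn 0.25 pos [0.5644 0.2273 0.1871] t 8.65 f [ 0.1 -0.5 -3.6] op 0.0107
```

View pics/side6c.png

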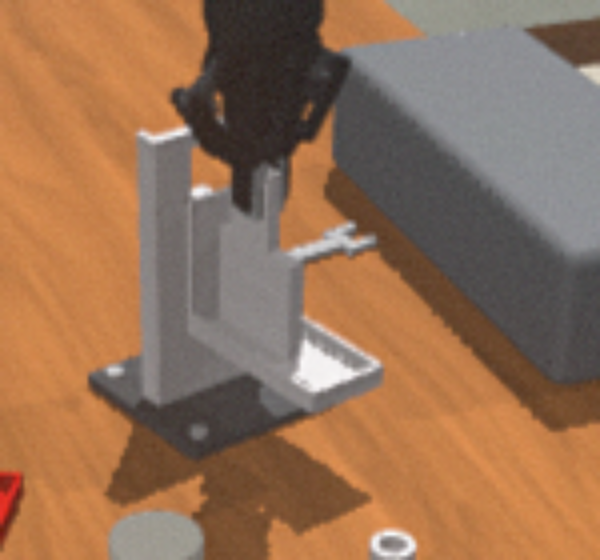

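View pics/wrist6.png

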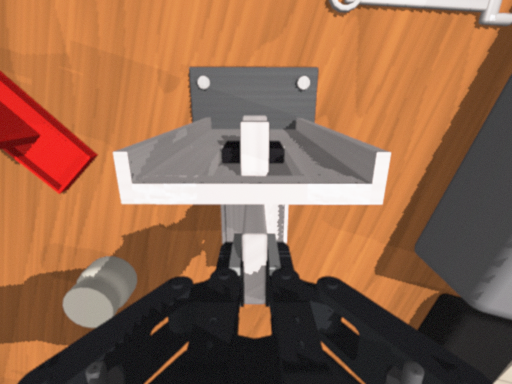

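>>> carry_out --pt "1 0.002 0 0 0" --pt "1 0.004 0 0 0" --pt "1 0.005 0 0 0" --pt "1 0.006 0 0 0" --pt "1 0.007 0 0 0" --pt "1 0.008 0 0 0" --pt "1 0.009 0 0 0" --pt "1 0.01 0 0 0" --pt "1 0.01 0 0 0"

```text
time_s: 9.65
tool_pos: [0.5642, 0.2271, 0.1773]
eef_rot: [132.7, 90.0, 59.8]
ft_force: [-2.9, -2.1, 4.4]
opening: 0.0103
```

```bash
python3 - <<'E'
from go import *
U=[.54925,.2742,np.radians(106.9)]
tgt(bpt(U,(-.067+.018,0,.1705)),16.9)
print(robot.observe()["wrist_torque"])
E
```

```text
heading 17.15 tilt x [ 2.e-04  4.e-04 -1.e+00] delta [ 0.0068 -0.0006 -0.0004] turn 0.25 pos [0.5642 0.2271 0.1773] t 9.65 f [-2.9 -2.1  4.4] op 0.0103
[-0.12231367  0.70771208  0.15067557]
```

Contact with the catch: Fz went from −3.6 to +4.4, which is about 8 N. Continuing down.

>>> carry_out --pt "1 0.001 0 0 0" --pt "1 0.002 0 0 0" --pt "1 0.003 0 0 0" --pt "1 0.004 0 0 0" --pt "1 0.005 0 0 0" --pt "1 0.006 0 0 0" --pt "1 0.0065 0 0 0" --pt "1 0.0065 0 0 0"

```text
time_s: 10.45
tool_pos: [0.5642, 0.2272, 0.1707]
eef_rot: [115.4, 90.0, 42.5]
ft_force: [-1.6, -1.9, 5.5]
opening: 0.0103
```

```bash
python3 - <<'E'
from go import *
U=[.54925,.2742,np.radians(106.9)]
tgt(bpt(U,(-.067+.018,0,.1705)),16.9)
print(robot.observe()["wrist_torque"])
from cap import cap
for c in("side","wrist"): cap(c,c+"7")
from h import *
cv2.imwrite("pics/side7c.png",cv2.resize(load("side7")[0][70:210,200:350,::-1],None,fx=4,fy=4)[:600])
E
```

```text
heading 17.15 tilt x [ 3.e-04  2.e-04 -1.e+00] delta [ 0.0002 -0.0007 -0.0004] turn 0.25 pos [0.5642 0.2272 0.1707] t 10.45 f [-1.6 -1.9  5.5] op 0.0103
[-0.08158074  0.71930718  0.12049666]
```

View pics/side7c.png

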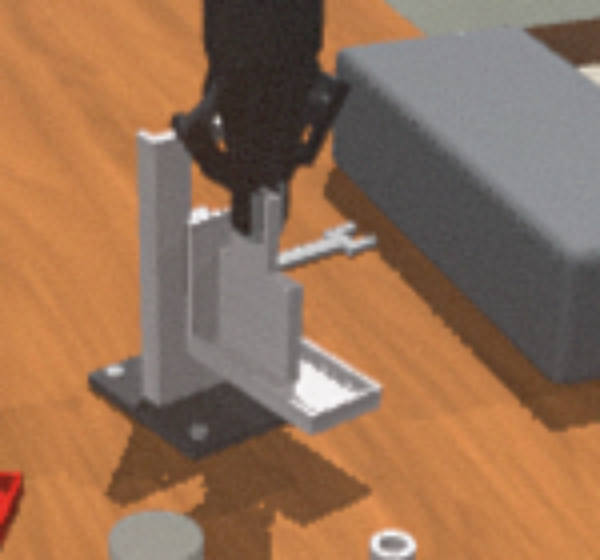

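View pics/wrist7.png

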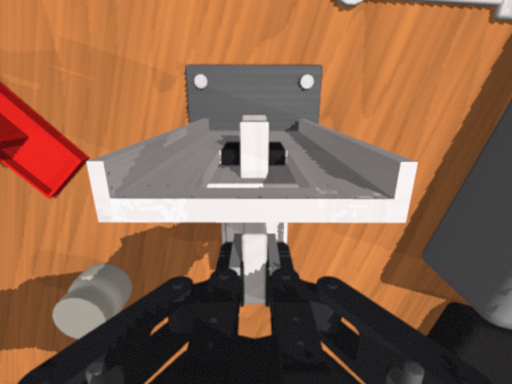

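>>> carry_out --pt "1 0.0005 0 0 0" --pt "1 0.001 0 0 0" --pt "1 0.0015 0 0 0" --pt "1 0.0015 0 0 0"

```text
time_s: 10.95
tool_pos: [0.5644, 0.227, 0.1699]
eef_rot: [117.6, 90.0, 44.7]
ft_force: [-4.5, -2.6, 13.0]
opening: 0.0103
```

>>> carry_out --pt "1 0.0005 0 0 0" --pt "1 0.001 0 0 0" --pt "1 0.0015 0 0 0" --pt "1 0.0015 0 0 0"

```text
time_s: 11.35
tool_pos: [0.5647, 0.2268, 0.1695]
eef_rot: [121.6, 89.9, 48.7]
ft_force: [-7.4, -6.2, 23.1]
opening: 0.0106
```

```bash
python3 - <<'E'
from go import *
tgt([0,0,0],16.9)
print(robot.observe()["wrist_torque"])
from cap import cap
for c in("wrist",): cap(c,c+"8")
from fit import *
for n in("wrist4","wrist6","wrist7","wrist8"):
  p,d,K,T=load(n);w=cloud(d,K,T)
  U=np.array([.54925,.2742]);c,s=np.cos(np.radians(106.9)),np.sin(np.radians(106.9))
  t=w[...,:2]-U;l=np.stack([c*t[...,0]+s*t[...,1],-s*t[...,0]+c*t[...,1],w[...,2]],-1)*1e3
  dark=(p.max(-1)<45)&(np.abs(l[...,1])<21)&(np.abs(l[...,0])<9)&(l[...,2]>100)&(l[...,2]<150)
  print(n,dark.sum(),"catch",np.median(l[dark],0).round(1),np.percentile(l[dark][:,2],[10,90]) if dark.sum() else "")
  print(" tongue z",l[125:170:9,255].round(1).tolist())
E
```

```text
heading 17.12 tilt x [ 0.0012  0.0013 -1.    ] delta [ 0.1685 -0.6067  0.0507] turn 0.22 pos [0.5647 0.2268 0.1695] t 11.35 f [-7.4 -6.2 23.1] op 0.0106
[-0.15326478  2.25585599  0.36775851]
wrist4 575 catch [ -5.   -2.  122.9] [109.02344376 134.48018867]
 tongue z [[-63.6, -1.8, 188.4], [-68.5, -1.8, 188.7], [-73.2, -1.8, 190.2], [-78.3, -1.8, 190.0], [-83.3, -1.8, 191.0]]
wrist6 549 catch [  1.6  10.2 134.5] [120.41308625 135.5848977 ]
 tongue z [[20.4, -2.0, 153.4], [15.6, -2.0, 153.5], [10.5, -2.0, 152.6], [5.4, -2.0, 152.7], [0.4, -2.1, 153.4]]
wrist7 649 catch [  1.8   9.2 124.3] [109.86039788 125.35439112]
 tongue z [[20.3, -1.7, 137.6], [15.4, -1.8, 136.9], [10.4, -1.8, 136.3], [5.1, -1.8, 135.2], [0.2, -1.9, 136.5]]
wrist8 637 catch [  1.7   8.8 123.8] [110.51095394 124.733661  ]
 tongue z [[19.9, -2.1, 136.0], [15.0, -2.2, 135.7], [10.1, -2.2, 136.1], [5.2, -2.2, 136.6], [-0.1, -2.2, 135.8]]
```

>>> carry_out --pt "1 0 0 0 0" --pt "1 0 0 0 0" --pt "1 -0.001 0 0 0" --pt "1 -0.002 0 0 0" --pt "1 -0.0022 0 0 0" --pt "1 -0.0022 0 0 0"

```text
time_s: 12.0
tool_pos: [0.5643, 0.2271, 0.17]
eef_rot: [109.2, 90.0, 36.3]
ft_force: [-2.9, -2.0, 8.3]
opening: 0.0103
```

>>> carry_out --pt "0.9 0 0 0 0" --pt "0.8 0 0 0 0" --pt "0.7 0 0 0 0" --pt "0.6 0 0 0 0" --pt "0.5 0 0 0 0" --pt "0.4 0 0 0 0" --pt "0.3 0 0 0 0" --pt "0.3 0 0 0 0"

```text
time_s: 12.8
tool_pos: [0.5642, 0.2273, 0.1695]
eef_rot: [95.7, 90.0, 22.9]
ft_force: [-0.1, 0.4, -0.5]
opening: 0.06
```

```bash
python3 - <<'E'
from go import *
tgt([0,0,0],16.9)
from cap import cap
cap("wrist","wrist9")
E
```

```text
heading 17.16 tilt x [ 1.e-04  0.e+00 -1.e+00] delta [ 0.1695 -0.6061  0.0508] turn 0.26 pos [0.5642 0.2273 0.1695] t 12.8 f [-0.1  0.4 -0.5] op 0.06
```

View pics/wrist9.png

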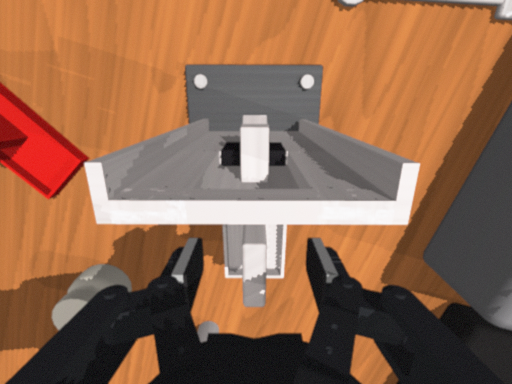

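Released: both pads are clear of the tab at (255,270). Raising straight up, then backing away.

>>> carry_out --pt "0.3 -0.01 0 0 0" --pt "0.3 -0.03 0 0 0" --pt "0.3 -0.06 0 0 0" --pt "0.3 -0.095 0 0.01 0" --pt "0.3 -0.12 0 0.04 0" --pt "0.3 -0.13 0 0.08 0" --pt "0.3 -0.13 0 0.12 0" --pt "0.3 -0.13 0 0.14 0" --pt "0.3 -0.13 0 0.15 0" --pt "0.3 -0.13 0 0.15 0" --pt "0.3 -0.13 0 0.15 0"

```text
time_s: 13.95
tool_pos: [0.6081, 0.0855, 0.2995]
eef_rot: [-173.6, 89.9, 113.6]
ft_force: [0.1, 0.5, -0.3]
opening: 0.0598
```

```bash
python3 - <<'E'
from go import *
tgt([0,0,0],16.9)
from cap import cap
for c in("side","wrist","top"): cap(c,c+"10")
from fit import *
cv2.imwrite("pics/side10c.png",cv2.resize(load("side10")[0][70:210,200:350,::-1],None,fx=4,fy=4)[:600])
for n in("wrist10",):
  p,d,K,T=load(n);w=cloud(d,K,T)
  U=np.array([.54925,.2742]);c,s=np.cos(np.radians(106.9)),np.sin(np.radians(106.9))
  t=w[...,:2]-U;l=np.stack([c*t[...,0]+s*t[...,1],-s*t[...,0]+c*t[...,1],w[...,2]],-1)*1e3
  dark=(p.max(-1)<45)&(np.abs(l[...,1])<21)&(np.abs(l[...,0])<9)&(l[...,2]>100)&(l[...,2]<150)
  print(n,dark.sum(),"catch",np.median(l[dark],0).round(1) if dark.sum() else "")
  m=(np.abs(l[...,1])<5)&(l[...,0]<-20)&(l[...,0]>-70)&(l[...,2]>150)
  q=l[m];print("tab top",len(q),np.polyfit(q[:,0],q[:,2],1),q.min(0),q.max(0))
E
```

```text
heading 17.24 tilt x [-4.e-04  9.e-04 -1.e+00] delta [ 0.2997 -0.6061 -0.0982] turn 0.34 pos [0.6081 0.0855 0.2995] t 13.95 f [ 0.1  0.5 -0.3] op 0.0598
wrist10 0 catch 
tab top 524 [1.78699110e-01 1.83085074e+02] [-69.98094094  -4.82548968 150.30599388] [-42.32669919   4.30912237 176.63185692]
```

View pics/side10c.png

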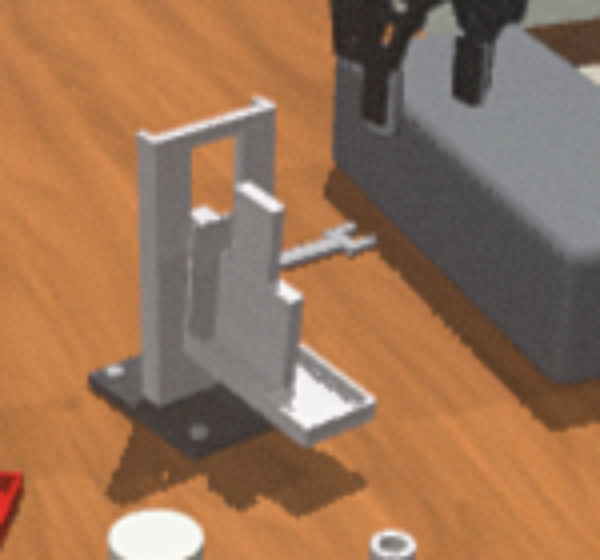

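View pics/wrist10.png

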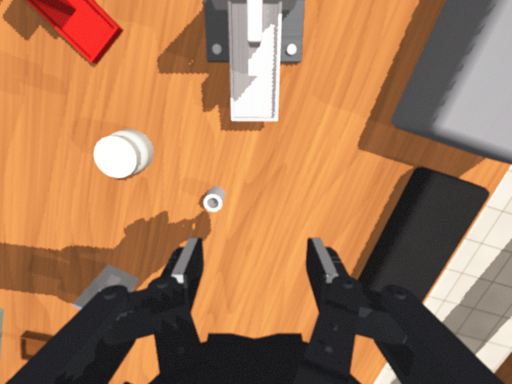

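View pics/side10.png

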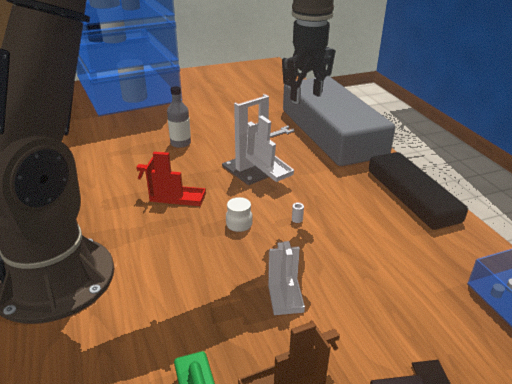

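```bash
python3 - <<'E'
from fit import *
U=np.array([.54925,.2742]);c,s=np.cos(np.radians(106.9)),np.sin(np.radians(106.9))
for n in("wrist8","wrist9","wrist10","top10"):
  p,d,K,T=load(n);w=cloud(d,K,T)
  t=w[...,:2]-U;l=np.stack([c*t[...,0]+s*t[...,1],-s*t[...,0]+c*t[...,1],w[...,2]],-1)*1e3
  dark=(p.max(-1)<45)&(np.abs(l[...,1])<21)&(np.abs(l[...,0])<9)&(l[...,2]>100)&(l[...,2]<150)
  print(n,dark.sum(),np.percentile(l[dark][:,2],[50,90]).round(1) if dark.sum() else "")
  m=(np.abs(l[...,1])<4)&(l[...,0]<-25)&(l[...,0]>-58)&(l[...,2]>170)
  q=l[m]
  if len(q)>20: print(" tab",len(q),np.degrees(np.arctan(np.polyfit(q[:,0],q[:,2],1)[0])))
  m=(np.abs(l[...,1])<26)&(l[...,0]<-80)&(l[...,0]>-135)&(l[...,2]>25)&(l[...,2]<60)
  q=l[m]
  if len(q)>20: print(" tray",len(q),np.degrees(np.arctan(np.polyfit(q[:,0],q[:,2],1)[0])))
p=load("top10")[0]; cv2.imwrite("pics/top10c.png",cv2.resize(p[90:230,80:260,::-1],None,fx=4,fy=4))
E
```

```text
wrist8 637 [123.8 124.7]
 tab 2368 12.625020307679092
 tray 331 -0.6243208277054982
wrist9 623 [123.9 124.9]
 tab 2158 51.11952502307735
 tray 1221 4.830651403598489
wrist10 0 
 tab 242 4.72851767225411
 tray 1778 5.015561004413979
top10 0
```

View pics/top10c.png

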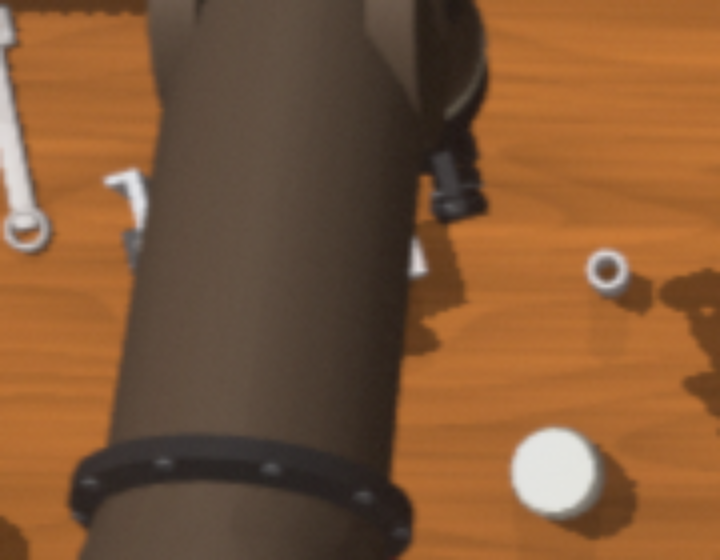

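```bash
python3 -c "
from workcell import robot
print(robot.job_done())"
```

```text
the job is handed in; nothing more can be done
None
```

I hooked the long aluminium bracket into the upright's slot, pointing straight out on its flat front. I pressed it down until it stopped, let go and backed the arm away. I handed the job in at about 14 s of the 40 s allowed.

- **Pressing:** the catch gave steadily at about 8 N. The force then rose to about 26 N with almost no further travel, so I took the catch to be at its stop.
- **Catch height:** its measured top went from about 134.5 to 123.9 mm, against 124 mm for fully down. It still read 123.9 mm just after release, while I could still see it. The arm and bracket blocked the view from the final position.
- **Bracket:** its tray was level to within 1° while held. After release it sags about 5°, front down, which is the stated play.
- **Other objects:** in the last side picture the short bracket is standing where it was, and nothing else looks moved.
- **Disagreement:** the first shape fit to the depth data was about 6 mm off for the long bracket. I replaced it with positions read from the pictures, and the wrist camera then agreed to about 1 mm.

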